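# Sweep the highlighter off the announcement set and shut its lid

## Task

Clear and close the open announcement set, with the fingertips alone and without gripping or lifting anything: first push the highlighter that lies on its panel towards you, over the set's front edge, so that it drops onto the desk, then push the upright lid over and gently press it fully shut without slamming it. Leave the other things on the desk where they are.

Things in the scene. Friction and masses are not known exactly. Their poses are not given: they have to be found in the camera images.
- announcer: flat grey announcement set with screen and keys on top, fixed on the worktop. Origin under its middle at worktop height; own z up, own -x its front (robot side), own +y its left. Case: own x -0.101..0.104, y -0.106..0.088. The smooth panel is at height 0.046 m + 0.036 x (43 mm at the front, 50 mm at the back; front edge rounded). Keys and a knob, up to 3 mm proud, only at own y 0.054..0.076
- announcer_lid (a joint): lid angle, rad: 0 = shut, flat over the panel; 1.57 = upright; 1.83 = leaning fully back to the right. Grey plate 200 mm (along the set's x) by 172 mm, 6 mm thick, hinged at the set's right (-y). Stiff hinge: it stays where left; 1 to 3 N at the free edge shuts it, pushed all the way, onto soft buffers. Shut, it spans heights 56 to 62 mm: it cannot shut over the highlighter
- lid_hinge (a point): the middle of the lid's hinge line, on the set at own x 0.001, y -0.098, z 0.056; the line runs along the set's own x
- lid_edge (a point): the middle of the lid's free long edge, 179 mm from the hinge line, on the lid's outer face (the upper face when shut, the right-hand, -y, face when open)
- highlighter: yellow highlighter with black cap, a flat bar 18 mm (own x) by 112 mm (own y, its length) by 12 mm high, 14 g, loose; it lies on the set's panel with its length across the set (within about 0.3 rad of the set's own y). Origin at the centre of its underside
- handset: black telephone handset of the set, 230 by 53 by 51 mm, loose, lying on the worktop at the left of the set; leave alone. Origin under its middle
- tin: brown and cream empty drink tin, 53 mm across and 104 mm high, standing loose on the worktop right of the set's front; leave alone. Origin at the centre of its base
- memo: yellow block of sticky notes, 70 by 70 by 11 mm, loose on the worktop at the front right; leave alone. Origin at the centre of its base
- calc: grey desk calculator, 112 by 68 by 12 mm, loose on the worktop at the front left; leave alone. Origin at the centre of its base
- staples: small blue and white box of staples, 32 by 68 by 28 mm, loose on the worktop at the back, right of the set; leave alone. Origin at the centre of its base

How it is judged:
By the outcome, as a careful person would: the job done as asked, in the order asked, and still so for the second after the job is handed in, with the robot touching nothing.
It also fails if it takes over 54 s, if anything falls off the work surface, if the arm or the gripper's body presses on something with over 40 N, if the wrist force passes 120 N, or if a joint passes its speed limit or range.

## Robot

A 7-joint arm with a two-finger parallel gripper is mounted at the origin on a cart in front of the work surface, level with it; the furniture and walls round the work are solid. World frame = base frame: x ahead of the robot, y to its left, z up, the work surface at z = 0. Lengths are in m, angles in rad, forces in N, time in s.
With the tool pointing down it reaches from about 0.4 to 0.85 m from the base axis. Payload 10.4 kg.
Tool frame: the origin (TCP) lies on the centre line of the jaws, within the pads' length; the fingertips stand 22 mm ahead of it and the grasp point (between the pads) lies 3 mm ahead of it; z points along the fingers, y is the line along which they close (so a half turn about z gives the same grasp; the last joint's range is limited). The gripper opens to 87 mm and grips with 3 to 60 N. Pads are 19 mm wide; open, the fingers measure 117 mm over their backs; the gripper's body (75 mm by 190 mm) begins 51 mm behind the grasp point.
Start: joints at [1.289, 0.332, -0.065, 1.46, 0.022, 1.35, -0.088], TCP at [0.16, -0.604, 0.245] pointing down, gripper open.
Joint ranges: [-2.6, 2.6], [-0.5, 2.12], [-1.47, 1.34], [0.16, 2.42], [-1.27, 4.41], [0.06, 2.06], [-2.6, 2.6]. Speed limits (rad/s): [2.22, 2.22, 2.79, 2.79, 3.14, 3.14, 3.14].

## Interface

Orientations are given as a unit quaternion [x, y, z, w].
In Python, from bench import r gives the robot as it stands.
- The arm moves only by the tool jog_arm, called after "Request:" by a JSON object that holds its "api" and its "payload", one argument or row to a line. Schema: {"type":"object","properties":{"motion":{"type":"array","items":{"type":"object","properties":{"tx":{"type":"number"},"ty":{"type":"number"},"tz":{"type":"number"},"spin":{"type":"number"},"finger_gap":{"type":"number"}},"additionalProperties":false,"required":["finger_gap"]},"minItems":1,"maxItems":12},"squeeze":{"type":"number"},"only":{"type":"string"},"quiet":{"type":"boolean"},"lines":{"type":"string"}},"required":["motion"],"additionalProperties":false}. motion is a list of rows, 1 to 12 of them, each an object with the fields tx, ty, tz (the shift in parts of the range, where 1.0 means 100 cm), spin (a turn about the tool's z in a scale on which 1.0 is 90 degrees), finger_gap (the finger opening in m); a field left out counts as zero (the opening has to be given); each row is the pose to reach, as a shift and turn from the pose commanded when the call began, along the tool's axes at that moment; what a row does not reach only later rows make up. A row lasts 1/10 s, in which the tool goes at most 0.05 m and 0.15 rad, less where a joint would pass 70% of its speed; a pose out of reach is approached as far as the arm can. The fingers move at their own pace and stop on an object; squeeze is the grip in N (left out, the last holds). Time passes only in rows, so rows that do not move let the fingers close. The tool returns the time, the measured TCP pose, the force, the opening and the grip force at its end. only (a regular expression) keeps the lines of the reply that match it, lines (a string "A,B") keeps lines A to B, and quiet returns only ok. A shift or turn number past 1, either way, is cut back to 1. Input that does not fit is refused with a message, and nothing moves.
- r.read_state(): the state, without advancing time (a new reading comes with each control period).
- r.camera(name): name is "side" or "top" or "wrist"; returns a dict with "img" (400x640x3 uint8, red, green, blue), "fx", "fy", "cx", "cy" (pixels), "k1" (the pictures are not rectified: a ray, as slopes to the right and down, at radius r is drawn at 1 + k1 r^2 times it, then the intrinsics apply), "pose" (4x4, takes a point from camera to world coordinates). Camera axes: x right, y down, z forward; pixel columns grow to the right and rows downward; lengths in m; the calibration is good to about 2 mm. A picture is of the moment at which its call begins. There is no depth.
- r.close_job(): hands the job in; it is judged then, once.
The state is a dict: "time": time; "joint_positions": joint angles; "joint_vel": joint speeds; "joint_torque": joint torques, N m; "ee_pos": TCP position; "eef_rot": TCP orientation; "ft_force": force on the tool from outside, world axes, zero at the start; "torque": the same for the moment, N m; "width": finger opening in m; "grip_force": force on a finger pad.
Only numpy, scipy, OpenCV 4.12 (cv2) and the standard library are available. Lean on these libraries where they do the work, as an engineer would, in place of code of your own. Each camera call takes 0.05 s, during which the arm holds its last target. There are 200 camera calls.

## Working session

There is one attempt and no reset: what is moved stays moved. The work goes in short steps, Python scripts to look and compute and a tool call to move; the robot and the scene stay as the last step left them, time stands still between calls to the robot, and variables do not carry over. Pictures are saved under pics/ and viewed, at most 10 in all, crops included, and the job is handed in when it is done.

```bash
ls; mkdir -p pics
```

Run:
```python
from bench import r
import cv2,numpy as np,pickle
s=r.read_state();print({k:np.round(v,3) for k,v in s.items()})
for n in("top","side"):
    c=r.camera(n);pickle.dump(c,open(f"pics/{n}0.pkl","wb"));cv2.imwrite(f"pics/{n}0.png",c["img"][:,:,::-1]);print(n,c["fx"],c["k1"],np.round(c["pose"],3).tolist())
```

```text
bench.py
pics
{'time': np.float64(0.0), 'joint_positions': array([ 1.289,  0.333, -0.065,  1.461,  0.022,  1.35 , -0.088]), 'joint_vel': array([ 0.   ,  0.001,  0.   , -0.   ,  0.001, -0.   , -0.001]), 'joint_torque': array([-0.0000e+00, -6.2326e+01,  2.5000e-02, -3.8989e+01, -6.1000e-02,
        4.0000e-02,  0.0000e+00]), 'ee_pos': array([ 0.16 , -0.604,  0.244]), 'eef_rot': array([ 0.992,  0.129, -0.   , -0.001]), 'ft_force': array([-1.043, -0.68 , -0.529]), 'torque': array([-0.005,  0.048, -0.008]), 'grip_force': np.float64(0.0), 'width': np.float64(0.087)}
top 453.3874738794991 0.0007747899565545462 [[-0.085, -0.972, 0.221, 0.244], [-0.996, 0.082, -0.02, 0.059], [0.001, -0.222, -0.975, 1.381], [0.0, 0.0, 0.0, 1.0]]
side 387.010227207588 -0.04042093007719421 [[-0.901, -0.296, 0.318, 0.245], [-0.434, 0.596, -0.676, 0.687], [0.011, -0.747, -0.665, 0.716], [0.0, 0.0, 0.0, 1.0]]
```

View pics/top0.png

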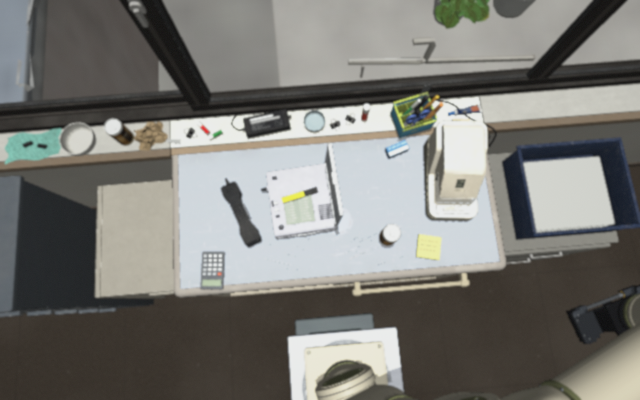

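View pics/side0.png

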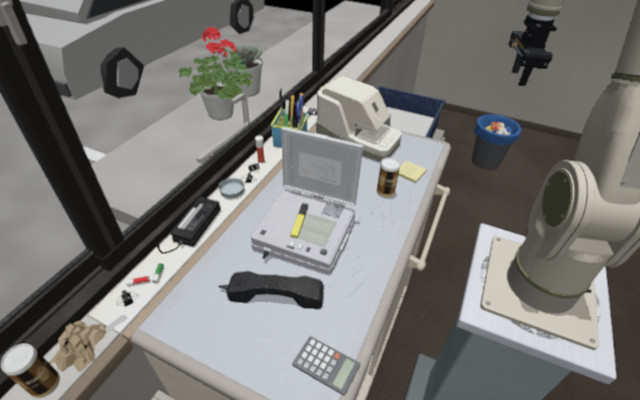

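The top view shows the set around (300,203), with the highlighter at (298,195), its yellow body left and black cap right. The lid is upright at (334,190) and the tin is at (390,234). I'll zoom in to get the corners.

Create h.py:
```python
import numpy as np,cv2
def ray(c,u,v):
    K=np.array([[c["fx"],0,c["cx"]],[0,c["fy"],c["cy"]],[0,0,1]])
    p=cv2.undistortPoints(np.array([[[u,v]]],float),K,np.array([c["k1"],0,0,0,0]))[0,0]
    return c["pose"][:3,3],c["pose"][:3,:3]@np.array([*p,1])
def onz(c,u,v,z):
    o,d=ray(c,u,v);return o+d*(z-o[2])/d[2]
def proj(c,P):
    q=c["pose"][:3,:3].T@(np.asarray(P)-c["pose"][:3,3]);a=q[:2]/q[2];a=a*(1+c["k1"]*(a@a))
    return np.array([c["fx"]*a[0]+c["cx"],c["fy"]*a[1]+c["cy"]])
```

Run:
```python
import pickle,cv2,numpy as np
from h import *
for n,(x0,y0,x1,y1,k) in {"top":(250,135,360,250,5),"side":(235,120,375,285,3.5)}.items():
    c=pickle.load(open(f"pics/{n}0.pkl","rb"));im=c["img"][:,:,::-1].copy()
    hsv=cv2.cvtColor(im,cv2.COLOR_BGR2HSV);m=cv2.inRange(hsv,(22,150,120),(35,255,255));m[:y0]=0;m[y1:]=0;m[:,:x0]=0;m[:,x1:]=0
    pts=np.argwhere(m)[:,::-1];rr=cv2.minAreaRect(pts.astype(np.float32));print(n,len(pts),rr)
    for b in cv2.boxPoints(rr):print(onz(c,*b,0.056))
    cv2.imwrite(f"pics/{n}crop.png",cv2.resize(im[y0:y1,x0:x1],None,fx=k,fy=k,interpolation=cv2.INTER_CUBIC))
```

```text
top 77 ((293.29998779296875, 196.89999389648438), (3.7947328090667725, 20.871028900146484), 71.56505584716797)
[0.5510791  0.14054992 0.056     ]
[0.56634884 0.07987845 0.056     ]
[0.55496481 0.07714215 0.056     ]
[0.53976077 0.13771382 0.056     ]
side 0 ((0.0, 0.0), (0.0, 0.0), 0.0)
[ 3.23665248 -0.8426336   0.056     ]
[ 3.23665248 -0.8426336   0.056     ]
[ 3.23665248 -0.8426336   0.056     ]
[ 3.23665248 -0.8426336   0.056     ]
```

View pics/topcrop.png

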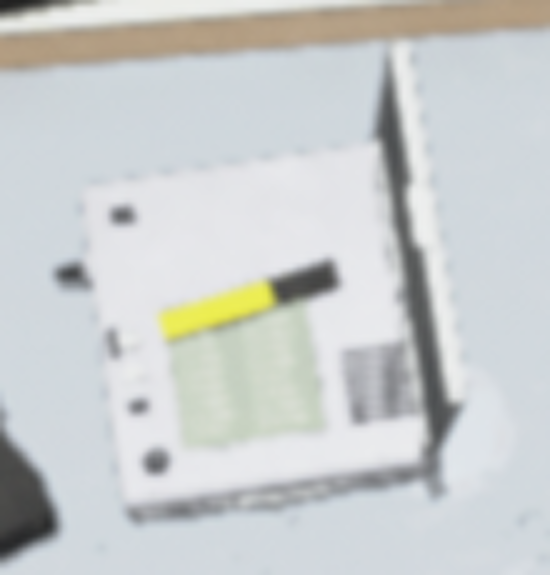

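View pics/sidecrop.png

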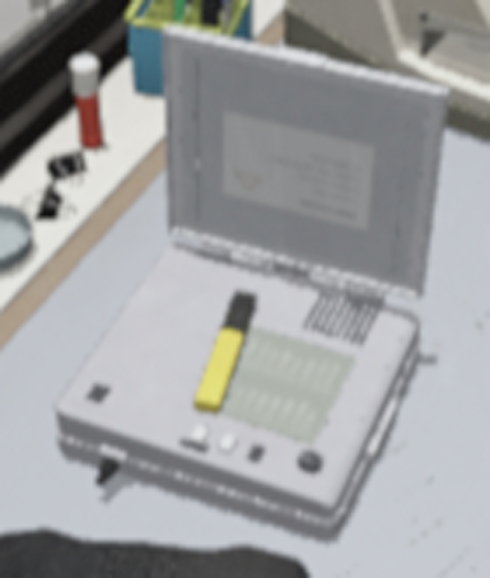

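The crops show these full-image pixels in the top view:
- **Panel corners:** back-left (267.6,172.6), front-left (276,236.4), front-right (335,229), back-right (326.6,163.6).
- **Highlighter ends:** (282.5,200) and (317,189).
- **Lid top edge:** from (330,143.5) to (341.5,215).

Run:
```python
import pickle
from h import *
T=pickle.load(open("pics/top0.pkl","rb"));S=pickle.load(open("pics/side0.pkl","rb"))
own=np.array([[.104,.088],[-.101,.088],[-.101,-.106],[.104,-.106]]);hz=[.05,.043,.043,.05]
px=[(267.6,172.6),(276,236.4),(335,229),(326.6,163.6)]
w=np.array([onz(T,*p,z)[:2] for p,z in zip(px,hz)])
pxs=[(235+x/3.5,120+y/3.5) for x,y in[(62,412),(330,515),(415,318)]]
ws=np.array([onz(S,*p,z)[:2] for p,z in zip(pxs,hz)]);print("side",ws)
print(w,[np.linalg.norm(w[i]-w[i-1]) for i in range(4)])
for A,o in((w,own),(ws,own[:3]),(np.vstack([w,ws]),np.vstack([own,own[:3]]))):
    a=o-o.mean(0);b=A-A.mean(0)
    th=np.arctan2((a[:,0]*b[:,1]-a[:,1]*b[:,0]).sum(),(a*b).sum());R=np.array([[np.cos(th),-np.sin(th)],[np.sin(th),np.cos(th)]])
    t=A.mean(0)-R@o.mean(0);print("th",th,"t",t,"res",np.round((b-a@R.T)*1000,1).tolist())
print("hl",[((onz(T,*p,.057)[:2]-t)@R,onz(T,*p,.057)) for p in[(282.5,200),(317,189)]])
hs=[(235+x/3.5,120+y/3.5) for x,y in[(208,405),(243,295)]]
print("hlside",[(onz(S,*p,.057)[:2]-t)@R for p in hs])
print("lid",[(onz(T,*p,.235)[:2]-t)@R for p in[(330,143.5),(341.5,215)]])
ls=[(235+x/3.5,120+y/3.5) for x,y in[(168,30),(446,90)]]
print("lidside",[(onz(S,*p,.235)[:2]-t)@R for p in ls])
print("tin",onz(T,390,230,.104),"memo",onz(T,429,246,.011),"staples",onz(T,397,149,.028))
np.savez("set.npz",R=R,t=t,th=th)
```

```text
side [[ 0.63049038  0.1910714 ]
 [ 0.4374408   0.1858883 ]
 [ 0.45497587 -0.00611406]]
[[ 6.36862794e-01  1.81690755e-01]
 [ 4.40375895e-01  1.69219689e-01]
 [ 4.47646818e-01 -7.38877206e-03]
 [ 6.50201200e-01 -1.00796157e-04]] [np.float64(0.1822802267083685), np.float64(0.19688227184114065), np.float64(0.17675806854657775), np.float64(0.2026854512458247)]
th 0.053136020240734626 t [0.54179579 0.09476285] res [[-4.1, -6.5], [4.1, -8.1], [1.1, 9.1], [-1.1, 5.5]]
th 0.07162151180988588 t [0.54188834 0.10267934] res [[-8.8, -6.8], [2.6, 2.7], [6.2, 4.2]]
th 0.05697813373189183 t [0.54168295 0.09793726] res [[-3.6, -10.0], [4.5, -10.8], [0.8, 6.3], [-1.3, 1.9], [-10.0, -0.6], [1.6, 5.8], [8.1, 7.5]]
hl [(array([0.0068292 , 0.04345556]), array([0.54602639, 0.14171121, 0.057     ])), (array([ 0.02582916, -0.06347903]), array([0.57108516, 0.03603215, 0.057     ]))]
hlside [array([0.00439554, 0.04990243]), array([ 0.02595178, -0.05855009])]
lid [array([ 0.10088886, -0.10975702]), array([-0.09494387, -0.11062538])]
lidside [array([ 0.0995886, -0.102869 ]), array([-0.09390251, -0.10800404])]
tin [ 0.42227564 -0.15995475  0.104     ] memo [ 0.37671816 -0.28769485  0.011     ] staples [ 0.68588391 -0.22544399  0.028     ]
```

The manual's scale: turns go in shares of 90 degrees. Converting my numbers, 0.2 rad / 1.5708 = 0.1273.

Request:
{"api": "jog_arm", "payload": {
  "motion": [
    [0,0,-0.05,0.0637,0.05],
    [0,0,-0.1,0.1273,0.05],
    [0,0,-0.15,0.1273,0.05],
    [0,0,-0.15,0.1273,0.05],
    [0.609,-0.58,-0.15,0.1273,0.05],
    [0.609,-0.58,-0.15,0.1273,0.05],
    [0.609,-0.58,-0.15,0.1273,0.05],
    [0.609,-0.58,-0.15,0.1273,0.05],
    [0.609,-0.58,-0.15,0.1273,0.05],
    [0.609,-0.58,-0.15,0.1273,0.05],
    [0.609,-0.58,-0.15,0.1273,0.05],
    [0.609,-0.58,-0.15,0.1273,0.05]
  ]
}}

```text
refused: motion[0]: [0, 0, -0.05, 0.0637, 0.05] is not of type 'object' (schema: type "object"). Nothing was moved.
```

Wrong form. The message asks for a list of objects with named fields, so I'll send the same numbers that way.

Request:
{"api": "jog_arm", "payload": {
  "motion": [
    {"tz":-0.05,"spin":0.0637,"finger_gap":0.05},
    {"tz":-0.1,"spin":0.1273,"finger_gap":0.05},
    {"tz":-0.15,"spin":0.1273,"finger_gap":0.05},
    {"tz":-0.15,"spin":0.1273,"finger_gap":0.05},
    {"tx":0.609,"ty":-0.58,"tz":-0.15,"spin":0.1273,"finger_gap":0.05},
    {"tx":0.609,"ty":-0.58,"tz":-0.15,"spin":0.1273,"finger_gap":0.05},
    {"tx":0.609,"ty":-0.58,"tz":-0.15,"spin":0.1273,"finger_gap":0.05},
    {"tx":0.609,"ty":-0.58,"tz":-0.15,"spin":0.1273,"finger_gap":0.05},
    {"tx":0.609,"ty":-0.58,"tz":-0.15,"spin":0.1273,"finger_gap":0.05},
    {"tx":0.609,"ty":-0.58,"tz":-0.15,"spin":0.1273,"finger_gap":0.05},
    {"tx":0.609,"ty":-0.58,"tz":-0.15,"spin":0.1273,"finger_gap":0.05},
    {"tx":0.609,"ty":-0.58,"tz":-0.15,"spin":0.1273,"finger_gap":0.05}
  ]
}}

```text
time: 1.3
ee_pos: [0.3699, -0.2614, 0.3944]
eef_rot: [1.0, 0.029, -0.0, 0.0]
ft_force: [1.1, -1.2, 0.1]
width: 0.05
grip_force: 0.0
```

Request:
{"api": "jog_arm", "payload": {
  "motion": [
    {"tx":0.252,"ty":-0.36,"finger_gap":0.05},
    {"tx":0.252,"ty":-0.36,"finger_gap":0.05},
    {"tx":0.252,"ty":-0.36,"finger_gap":0.05},
    {"tx":0.252,"ty":-0.36,"finger_gap":0.05},
    {"tx":0.252,"ty":-0.36,"finger_gap":0.05},
    {"tx":0.252,"ty":-0.36,"finger_gap":0.05},
    {"tx":0.252,"ty":-0.36,"finger_gap":0.05},
    {"tx":0.252,"ty":-0.36,"finger_gap":0.05},
    {"tx":0.252,"ty":-0.36,"finger_gap":0.05},
    {"tx":0.252,"ty":-0.36,"finger_gap":0.05},
    {"tx":0.252,"ty":-0.36,"finger_gap":0.05},
    {"tx":0.252,"ty":-0.36,"finger_gap":0.05}
  ]
}}

```text
time: 2.5
ee_pos: [0.5997, 0.1097, 0.3945]
eef_rot: [1.0, 0.029, -0.0, 0.0]
ft_force: [-0.4, -0.2, 0.5]
width: 0.05
grip_force: 0.0
```

Run:
```python
from bench import r
import cv2,pickle,numpy as np
from h import *
c=r.camera("wrist");pickle.dump(c,open("pics/w1.pkl","wb"));im=c["img"][:,:,::-1].copy();print(r.read_state()["ee_pos"])
cv2.imwrite("pics/w1.png",im);print(np.round(c["pose"],3).tolist())
```

```text
[0.59971374 0.10936085 0.39470928]
[[0.057, -0.953, -0.297, 0.681], [-0.998, -0.054, -0.017, 0.113], [-0.0, 0.298, -0.955, 0.535], [0.0, 0.0, 0.0, 1.0]]
```

View pics/w1.png

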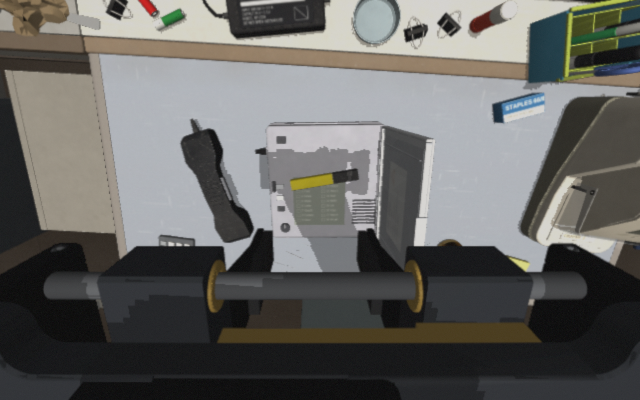

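The wrist view shows the set square to the tool, with corners at (268,123), (382,122), (275,236) and (383,238). The highlighter runs from (290,185) to (357,174), and the lid's top edge from (432,138) to (428,262).

Run:
```python
import pickle
from h import *
c=pickle.load(open("pics/w1.pkl","rb"));d=np.load("set.npz");R,t=d["R"],d["t"]
f=lambda u,v,z:np.round((onz(c,u,v,z)[:2]-t)@R,4)
for p in[(268,123,.05),(382,122,.05),(275,236,.043),(291,185,.057),(357,174,.057),(432,138,.235),(428,218,.235)]:print(p,f(*p))
print("tcp",np.round((np.array([.5997,.1095])-t)@R,4))
```

```text
(268, 123, 0.05) [0.1065 0.0813]
(382, 122, 0.05) [ 0.108 -0.098]
(275, 236, 0.043) [-0.0914  0.0789]
(291, 185, 0.057) [0.0072 0.0469]
(357, 174, 0.057) [ 0.0258 -0.0612]
(432, 138, 0.235) [ 0.1049 -0.1082]
(428, 218, 0.235) [ 0.02   -0.1138]
tcp [0.0586 0.0082]
```

Request:
{"api": "jog_arm", "payload": {
  "motion": [
    {"ty":-0.004,"tz":0.05,"finger_gap":0.05},
    {"ty":-0.004,"tz":0.1,"finger_gap":0.05},
    {"ty":-0.004,"tz":0.15,"finger_gap":0.05},
    {"ty":-0.004,"tz":0.2,"finger_gap":0.05},
    {"ty":-0.004,"tz":0.25,"finger_gap":0.05},
    {"ty":-0.004,"tz":0.28,"finger_gap":0.05},
    {"ty":-0.004,"tz":0.3,"finger_gap":0.05},
    {"ty":-0.004,"tz":0.31,"finger_gap":0.05},
    {"ty":-0.004,"tz":0.317,"finger_gap":0.05},
    {"ty":-0.004,"tz":0.319,"finger_gap":0.05},
    {"ty":-0.004,"tz":0.319,"finger_gap":0.05}
  ]
}}

```text
time: 3.65
ee_pos: [0.6001, 0.1146, 0.0764]
eef_rot: [1.0, 0.029, 0.001, 0.0]
ft_force: [-0.2, -0.0, -0.3]
width: 0.0501
grip_force: 0.0
```

Request:
{"api": "jog_arm", "payload": {
  "motion": [
    {"tx":-0.012,"tz":0.001,"finger_gap":0.05},
    {"tx":-0.024,"tz":0.002,"finger_gap":0.05},
    {"tx":-0.036,"tz":0.0025,"finger_gap":0.05},
    {"tx":-0.048,"tz":0.003,"finger_gap":0.05},
    {"tx":-0.06,"tz":0.0035,"finger_gap":0.05},
    {"tx":-0.072,"tz":0.004,"finger_gap":0.05},
    {"tx":-0.084,"tz":0.0045,"finger_gap":0.05},
    {"tx":-0.096,"tz":0.005,"finger_gap":0.05},
    {"tx":-0.108,"tz":0.0055,"finger_gap":0.05},
    {"tx":-0.115,"tz":0.006,"finger_gap":0.05},
    {"tx":-0.12,"tz":0.006,"finger_gap":0.05},
    {"tx":-0.12,"tz":0.006,"finger_gap":0.05}
  ]
}}

```text
time: 4.85
ee_pos: [0.4794, 0.1076, 0.0697]
eef_rot: [1.0, 0.029, 0.0, 0.0]
ft_force: [-0.4, 0.1, -1.5]
width: 0.0501
grip_force: 0.0
```

Run:
```python
from bench import r
import cv2,pickle
for n in("top","side"):
    c=r.camera(n);pickle.dump(c,open(f"pics/{n}2.pkl","wb"));i=c["img"][:,:,::-1]
    cv2.imwrite(f"pics/{n}2.png",cv2.resize(i[110:300,200:400],None,fx=3,fy=3,interpolation=cv2.INTER_CUBIC))
```

```text
(no output)
```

View pics/side2.png

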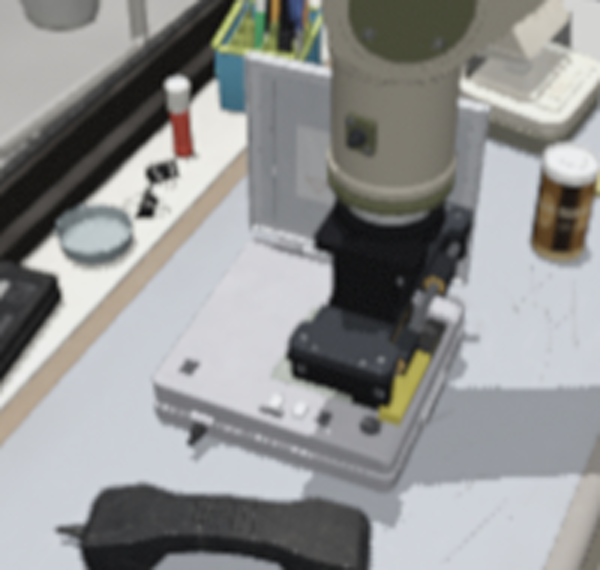

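The side view shows the highlighter squared up against the fingers near the front edge (crop 400,390). The lid is still upright, so I'll keep pushing.

Request:
{"api": "jog_arm", "payload": {
  "motion": [
    {"tx":-0.008,"finger_gap":0.05},
    {"tx":-0.016,"finger_gap":0.05},
    {"tx":-0.024,"finger_gap":0.05},
    {"tx":-0.032,"finger_gap":0.05},
    {"tx":-0.04,"finger_gap":0.05},
    {"tx":-0.046,"finger_gap":0.05},
    {"tx":-0.05,"finger_gap":0.05},
    {"tx":-0.05,"finger_gap":0.05},
    {"tx":-0.05,"finger_gap":0.05},
    {"tx":-0.05,"finger_gap":0.05}
  ]
}}

```text
time: 5.95
ee_pos: [0.4301, 0.1048, 0.0696]
eef_rot: [1.0, 0.029, 0.0, -0.0]
ft_force: [-0.9, 0.8, -0.2]
width: 0.0503
grip_force: 0.0
```

Run:
```python
from bench import r
import cv2,pickle
c=r.camera("side");i=c["img"][:,:,::-1]
cv2.imwrite("pics/side3.png",cv2.resize(i[110:300,200:400],None,fx=3,fy=3,interpolation=cv2.INTER_CUBIC))
```

```text
(no output)
```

View pics/side3.png

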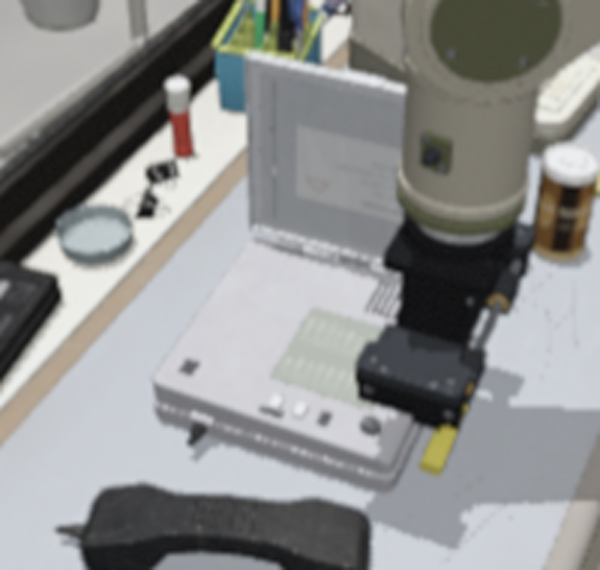

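The highlighter is over the front edge (crop 437,450). I'll raise the tool, close the fingers, cross over above the lid, and check.

Request:
{"api": "jog_arm", "payload": {
  "motion": [
    {"tz":-0.05,"finger_gap":0.05},
    {"tz":-0.1,"finger_gap":0.05},
    {"tz":-0.15,"finger_gap":0.05},
    {"tz":-0.2,"finger_gap":0.03},
    {"tz":-0.25,"finger_gap":0},
    {"tz":-0.29,"finger_gap":0},
    {"tx":0.03,"ty":0.04,"tz":-0.29,"finger_gap":0},
    {"tx":0.06,"ty":0.08,"tz":-0.29,"finger_gap":0},
    {"tx":0.085,"ty":0.12,"tz":-0.29,"finger_gap":0},
    {"tx":0.112,"ty":0.16,"tz":-0.29,"finger_gap":0},
    {"tx":0.112,"ty":0.165,"tz":-0.29,"finger_gap":0},
    {"tx":0.112,"ty":0.165,"tz":-0.29,"finger_gap":0}
  ]
}}

```text
time: 7.2
ee_pos: [0.5517, -0.0547, 0.3585]
eef_rot: [1.0, 0.028, -0.001, -0.001]
ft_force: [0.2, 1.4, -0.3]
width: 0.0008
grip_force: 0.0
```

Run:
```python
from bench import r
import cv2,pickle
from h import *
d=np.load("set.npz");R,t=d["R"],d["t"]
for n in("top","side"):
    c=r.camera(n);i=c["img"][:,:,::-1];pickle.dump(c,open(f"pics/{n}4.pkl","wb"))
    hsv=cv2.cvtColor(i,cv2.COLOR_BGR2HSV);m=cv2.inRange(hsv,(20,130,90),(35,255,255))
    nn,_,st,ce=cv2.connectedComponentsWithStats(m)
    for k in range(1,nn):
        if st[k,4]>15: print(n,st[k],ce[k],[np.round((onz(c,*ce[k],z)[:2]-t)@R,3) for z in(.012,.057)])
i=pickle.load(open("pics/top4.pkl","rb"))["img"][:,:,::-1]
cv2.imwrite("pics/top4.png",cv2.resize(i[130:300,190:450],None,fx=3,fy=3,interpolation=cv2.INTER_CUBIC))
print((r.read_state()["ee_pos"][:2]-t)@R)
```

```text
top [434  95   6   4  21] [436.38095238  96.57142857] [array([ 0.29 , -0.494]), array([ 0.27 , -0.479])]
top [421 118   9   6  20] [425.25 121.05] [array([ 0.211, -0.442]), array([ 0.194, -0.428])]
top [289 239  22   7  93] [299.07526882 241.80645161] [array([-0.119,  0.012]), array([-0.125,  0.011])]
side [291  95   4  13  26] [292.26923077 100.15384615] [array([ 0.325, -0.633]), array([ 0.288, -0.554])]
[ 0.00091995 -0.15023518]
```

View pics/top4.png

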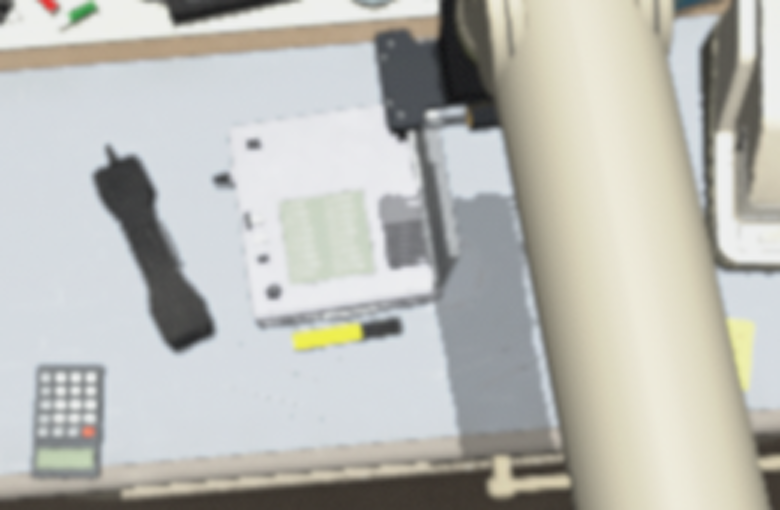

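The highlighter lies on the desk in front of the set, at own x about −0.119, and nothing else has moved. Next I'll lower the tool right of the lid and start pushing along its arc.

Request:
{"api": "jog_arm", "payload": {
  "motion": [
    {"tz":0.05,"finger_gap":0},
    {"tz":0.1,"finger_gap":0},
    {"tz":0.1255,"finger_gap":0},
    {"ty":-0.01,"tz":0.1255,"finger_gap":0},
    {"ty":-0.02,"tz":0.1255,"finger_gap":0},
    {"ty":-0.031,"tz":0.1255,"finger_gap":0},
    {"ty":-0.044,"tz":0.126,"finger_gap":0},
    {"ty":-0.058,"tz":0.127,"finger_gap":0},
    {"ty":-0.071,"tz":0.129,"finger_gap":0},
    {"ty":-0.084,"tz":0.133,"finger_gap":0},
    {"ty":-0.084,"tz":0.133,"finger_gap":0}
  ]
}}

```text
time: 8.4
ee_pos: [0.5458, 0.0332, 0.226]
eef_rot: [1.0, 0.031, -0.0, -0.0]
ft_force: [0.5, 0.0, -0.3]
width: 0.0005
grip_force: 0.0
```

Request:
{"api": "jog_arm", "payload": {
  "motion": [
    {"ty":-0.0127,"tz":0.0047,"finger_gap":0},
    {"ty":-0.0249,"tz":0.0105,"finger_gap":0},
    {"ty":-0.0366,"tz":0.0173,"finger_gap":0},
    {"ty":-0.0476,"tz":0.0251,"finger_gap":0},
    {"ty":-0.058,"tz":0.0339,"finger_gap":0},
    {"ty":-0.0675,"tz":0.0435,"finger_gap":0},
    {"ty":-0.0761,"tz":0.0539,"finger_gap":0},
    {"ty":-0.0838,"tz":0.065,"finger_gap":0},
    {"ty":-0.0905,"tz":0.0767,"finger_gap":0},
    {"ty":-0.0962,"tz":0.0891,"finger_gap":0},
    {"ty":-0.0962,"tz":0.0891,"finger_gap":0}
  ]
}}

```text
time: 9.5
ee_pos: [0.5396, 0.1271, 0.1353]
eef_rot: [1.0, 0.03, -0.002, 0.0]
ft_force: [-0.3, -0.3, -0.7]
width: 0.0004
grip_force: 0.0
```

Run:
```python
from bench import r
import cv2
c=r.camera("side");i=c["img"][:,:,::-1]
cv2.imwrite("pics/side5.png",cv2.resize(i[110:300,200:400],None,fx=3,fy=3,interpolation=cv2.INTER_CUBIC))
```

```text
(no output)
```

View pics/side5.png

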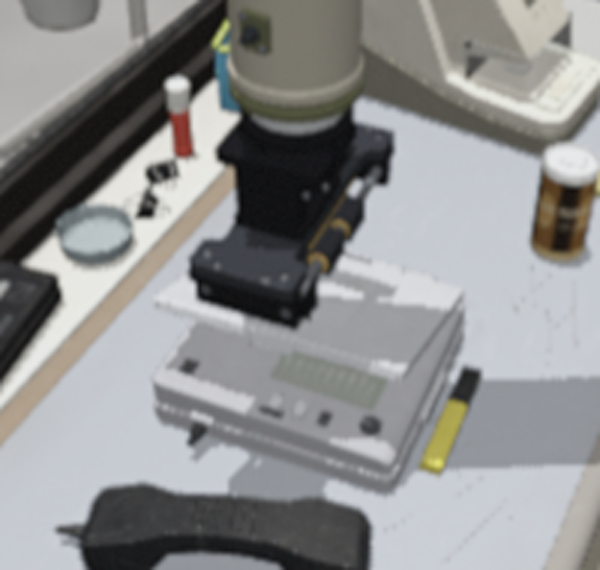

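The lid is about 20° open and following the tip, and the highlighter is flat on the desk. I'll close the rest slowly.

Request:
{"api": "jog_arm", "payload": {
  "motion": [
    {"ty":-0.002,"tz":0.006,"finger_gap":0},
    {"ty":-0.004,"tz":0.012,"finger_gap":0},
    {"ty":-0.006,"tz":0.018,"finger_gap":0},
    {"ty":-0.008,"tz":0.024,"finger_gap":0},
    {"ty":-0.009,"tz":0.029,"finger_gap":0},
    {"ty":-0.01,"tz":0.034,"finger_gap":0},
    {"ty":-0.011,"tz":0.038,"finger_gap":0},
    {"ty":-0.011,"tz":0.042,"finger_gap":0},
    {"ty":-0.011,"tz":0.045,"finger_gap":0},
    {"ty":-0.011,"tz":0.048,"finger_gap":0},
    {"ty":-0.011,"tz":0.05,"finger_gap":0},
    {"ty":-0.011,"tz":0.05,"finger_gap":0}
  ]
}}

```text
time: 10.75
ee_pos: [0.54, 0.1374, 0.0871]
eef_rot: [1.0, 0.029, -0.0, 0.0]
ft_force: [0.3, -0.2, 0.0]
width: 0.0005
grip_force: 0.0
```

Request:
{"api": "jog_arm", "payload": {
  "motion": [
    {"tz":0.001,"finger_gap":0},
    {"tz":0.002,"finger_gap":0},
    {"tz":0.002,"finger_gap":0}
  ]
}}

```text
time: 11.05
ee_pos: [0.5402, 0.1375, 0.0854]
eef_rot: [1.0, 0.029, 0.0, 0.0]
ft_force: [0.9, 0.0, 0.6]
width: 0.0007
grip_force: 0.0
```

Request:
{"api": "jog_arm", "payload": {
  "motion": [
    {"tz":0.0007,"finger_gap":0},
    {"tz":0.0014,"finger_gap":0},
    {"tz":0.002,"finger_gap":0},
    {"tz":0.002,"finger_gap":0}
  ]
}}

```text
time: 11.45
ee_pos: [0.5402, 0.1375, 0.0841]
eef_rot: [1.0, 0.029, 0.0, 0.0]
ft_force: [-3.2, -1.4, 8.7]
width: 0.0005
grip_force: 4.3
```

Request:
{"api": "jog_arm", "payload": {
  "motion": [
    {"tz":0.0007,"finger_gap":0},
    {"tz":0.0014,"finger_gap":0},
    {"tz":0.0014,"finger_gap":0}
  ]
}}

```text
time: 11.75
ee_pos: [0.5403, 0.1376, 0.0839]
eef_rot: [1.0, 0.029, 0.0, 0.001]
ft_force: [-8.9, -2.7, 22.2]
width: 0.0007
grip_force: 11.2
```

The tip stops firmly at z = 0.062, which is the shut height. I'll back off, raise and check.

Request:
{"api": "jog_arm", "payload": {
  "motion": [
    {"tz":-0.004,"finger_gap":0},
    {"tz":-0.02,"finger_gap":0},
    {"tz":-0.06,"finger_gap":0},
    {"tz":-0.11,"finger_gap":0},
    {"tz":-0.16,"finger_gap":0},
    {"tz":-0.21,"finger_gap":0},
    {"ty":0.05,"tz":-0.25,"finger_gap":0},
    {"ty":0.1,"tz":-0.25,"finger_gap":0},
    {"ty":0.15,"tz":-0.25,"finger_gap":0},
    {"ty":0.2,"tz":-0.25,"finger_gap":0},
    {"ty":0.25,"tz":-0.25,"finger_gap":0},
    {"ty":0.25,"tz":-0.25,"finger_gap":0}
  ]
}}

```text
time: 12.95
ee_pos: [0.5541, -0.1191, 0.3323]
eef_rot: [1.0, 0.025, -0.0, 0.001]
ft_force: [0.7, 0.7, -0.1]
width: 0.0001
grip_force: 0.0
```

Run:
```python
from bench import r
import cv2
print(r.read_state()["ft_force"])
o=[]
for n,(x,y) in{"side":(200,110),"top":(200,135)}.items():
    i=r.camera(n)["img"][:,:,::-1];o.append(cv2.resize(i[y:y+190,x:x+250 if n=="top" else x+200],None,fx=1.75,fy=2 if 0 else 1.75,interpolation=cv2.INTER_CUBIC))
cv2.imwrite("pics/end.png",cv2.hconcat(o))
```

```text
[ 0.652667    0.65450395 -0.06159679]
```

View pics/end.png

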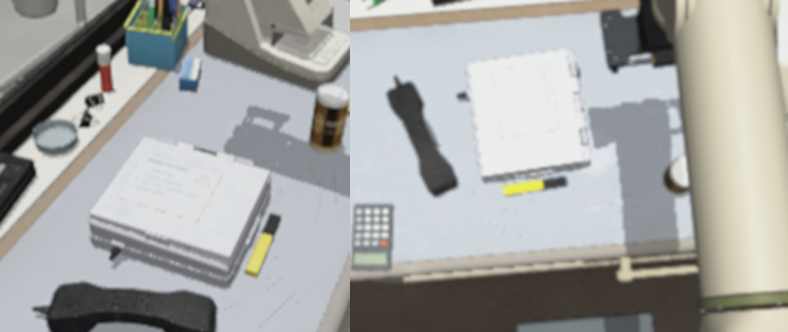

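The lid is flat shut (left 180,205), the highlighter lies on the desk in front (left 262,245), and the other things haven't moved.

```bash
python3 -c "
from bench import r
print(r.close_job())"
```

```text
the job is handed in; nothing more can be done
None
```

The highlighter is on the desk in front of the set, the lid is pressed fully shut, nothing else appears to have moved, and the job is handed in at about 13 s of the 54 s allowed.

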